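# Lock the clockmaker's movement holder with its locating pin

## Robot

A 7-joint arm with a two-finger parallel gripper is mounted at the origin on the work surface. World frame = base frame: x ahead of the robot, y to its left, z up, the work surface at z = 0. Lengths are in mm, angles in rad, forces in N, time in s.
With the tool pointing down it reaches from about 425 to 825 mm from the base axis. Payload 3.6 kg.
Tool frame: the origin (TCP) lies at the very end of the fingers, on their centre line; the grasp point (between the pads) lies 19 mm behind it; z points along the fingers, y is the line along which they close (so a half turn about z gives the same grasp; the last joint's range is limited). The gripper opens to 85 mm and grips with 20 to 120 N. Pads are 22 mm wide; open, the fingers measure 114 mm over their backs; the gripper's body (76 mm by 85 mm) begins 54 mm behind the grasp point. The pads swing forward as they close: fully open they stand 13 mm farther back than shut.
Start: joints at [-1.252, 0.615, -0.013, 1.423, 0.008, 1.103, -0.04], TCP at [220.283, 611.505, 231.297] pointing down, gripper open.
Joint ranges: [-3.12, 3.12], [-0.3, 2.06], [-1.34, 1.32], [0.26, 2.42], [-1.36, 4.5], [0.01, 1.98], [-2.84, 2.84]. Speed limits (rad/s): [2.79, 2.79, 3.14, 3.14, 3.14, 3.14, 3.14].

## Interface

Orientations are given as a unit quaternion [x, y, z, w].
In Python, from rig import * gives the robot as it stands. The module is installed in compiled form; this text tells all that it offers. Calls block until the motion is done:
- reach(position, orientation): joint-space move of the TCP to a pose.
- movel(position, v=150, frame=None): straight line of the TCP; frame=None keeps the orientation; v is the mean speed in mm/s.
- movej(angles): joint-space move.
- let_go() and close(): open the fingers fully, or close them until they stop; the grip force is fixed at half the most.
- sleep(seconds).
- solve_ik(position, orientation): joint angles nearest the present ones, or None.
- get_state(): the state.
- camera(name): name is "scene" or "top" or "wrist"; returns the picture (384x512x3 uint8, blue, green, red); there is no depth.
- camera_model(name): a dict with "fx", "fy", "cx", "cy" (pixels), "extrinsics" (4x4, takes a point from camera to world coordinates); the wrist camera has in their place "T_tool_cam" (4x4, takes a point from camera to tool coordinates, whose origin is the TCP and whose axes are the flange's). Camera axes: x right, y down, z forward; pixel columns grow to the right and rows downward; lengths in mm; the calibration is good to about 2 mm. A picture is of the moment at which its call begins: read the wrist's pose just before it. camera_model takes no time and is no camera call.
A pose or a line that the arm cannot do raises MotionError and nothing moves.
- sign_off(): hands the job in; it is judged then, once.
The state is a dict: "clock": time; "q": joint angles; "qd": joint speeds; "tau": joint torques, N m; "tcp_pos": TCP position; "eef_rot": TCP orientation; "force": force on the tool from outside, world axes, zero at the start; "moment": the same for the moment, N m; "opening": finger opening in mm; "gripper_force": force on a finger pad.
Only numpy, scipy, OpenCV 4.12 (cv2) and the standard library are available. Lean on these libraries where they do the work, as an engineer would, in place of code of your own. Each camera call takes 0.05 s, during which the arm holds its last target. There are 200 camera calls.

## Task

Lock the movement holder on the watchmaker's bench: take the steel locating pin out of its wooden stand, set its tip into the slot in the holder's cover and slide it lightly along the slot until it drops into the one blind hole of the carriage hidden below, then push it fully home, collar down on the cover, and let go. Work gently, since a heavy push marks the carriage, and leave the loupe, the screwdriver and the oil pot where they are.

Things in the scene. Friction and masses are not known exactly. Their poses are not given: they have to be found in the camera images.
- pin: Locating pin, plain steel, loose, round, 64 mm long, about 60 g. Origin at its tip, z up along it. Shank 8 mm diameter, 20 mm long, the tip a cone narrowing to 3 mm over the last 2.5 mm; collar 26 mm diameter, 20 to 24 mm above the tip; grip head 16 mm diameter, 24 to 64 mm above the tip. It starts upright in the wooden stand, tip 15 mm above the bench.
- stand: Fixed wooden block, 50 mm (x) by 120 mm (y) by 35 mm high, origin under its centre. The pin's shank stands in an 11 mm hole 35 mm from the centre towards -y, its collar resting on the block: lift it straight up 25 mm to clear. Two small fixed punches, up to 64 mm above the bench, stand 45 mm from the centre towards +y.
- holder: Movement holder: fixed dark steel box, 90 mm (x) by 190 mm (y) by 34 mm high, a brass clamp screw on each long side; origin under its centre, z up. Its flat cover, 8 mm thick, has one slot lengthwise (along y). All is rigid: between pin and holder 3 to 8 N is plenty, 25 N is far too much. With the collar down on the cover the pin's tip is 14 mm above the bench.
- slot (a point): Middle of the slot, level with the cover's top, 34 mm above the bench; axes as the holder's. Slot 11 mm wide (x), 64 mm long (y), through the cover. 8 mm below the cover's top lies the flat carriage, clamped still, with one plain round blind hole, 10 mm diameter, 14 mm deep, on the slot's centre line, at y from -20 to 20 mm: different each time and not measured.
- loupe: Bystander: loose black eye loupe, cup 38 mm across and 34 mm high, standing on its small end, origin under its centre.
- screwdriver: Bystander: loose red-handled screwdriver 120 mm long lying on the bench.
- oil_pot: Bystander: loose steel oil pot with brass cap, 38 mm across and 32 mm high, origin under its centre.

How it is judged:
By the outcome, as a careful person would: the job done as asked, in the order asked, and still so for the second after the job is handed in, with the robot touching nothing.
It also fails if it takes over 58 s, if anything falls off the work surface, if the arm or the gripper's body presses on something with over 40 N, if the wrist force passes 120 N, or if a joint passes its speed limit or range.

## Working session

There is one attempt and no reset: what is moved stays moved. The work goes in short steps, each a Python script; the robot and the scene stay as the last script left them, time stands still between calls to the robot, and variables do not carry over. Pictures are saved under pics/ and viewed, at most 10 in all, crops included, and the job is handed in when it is done.

```bash
mkdir -p pics; python3 - <<'E'
from rig import *
import cv2,numpy as np
s=get_state();print(s)
for n in("scene","top"):
    im=camera(n);cv2.imwrite(f"pics/{n}0.png",im);m=camera_model(n);print(n,m)
print(camera_model("wrist"))
E
```

```text
{'clock': 0.0, 'q': array([-1.25151998,  0.61592055, -0.01261869,  1.42492188,  0.00812618,
        1.10342417, -0.04039138]), 'qd': array([ 5.67305113e-04,  1.45828941e-03,  5.34999240e-04,  1.43505759e-03,
        4.97902560e-05, -1.07034228e-03,  1.01244779e-03]), 'tau': array([-1.52299835e-04, -4.69219601e+01,  2.59731095e-01, -1.71029967e+01,
        1.00427284e-02,  9.79690638e-03,  1.20161647e-05]), 'tcp_pos': array([220.03496096, 610.79298617, 230.12969027]), 'eef_rot': array([ 1.71984182e-01,  9.85098838e-01, -1.29700702e-03, -1.95386477e-04]), 'force': array([-0.33808061, -0.25067563, -0.30489558]), 'moment': array([-0.01265078, -0.01074958, -0.02775838]), 'gripper_force': 0.0, 'opening': 85.6226623917999}
scene {'fx': 385.68983853049855, 'fy': 385.68983853049855, 'cx': 256.2504382484109, 'cy': 193.06744830221487, 'extrinsics': array([[ 2.88059292e-01,  6.18758649e-01, -7.30862216e-01,
         1.08769181e+03],
       [ 9.57593429e-01, -1.90951142e-01,  2.15760250e-01,
        -1.56119751e+02],
       [-6.05545396e-03, -7.62020600e-01, -6.47524467e-01,
         4.97510238e+
[... 312 characters left out ...]
460e-01, -2.96526958e-02, -2.66301639e-02,
        -1.09258872e-01],
       [ 2.89355984e-02, -8.02460140e-02, -9.96355011e-01,
         6.85886718e+02],
       [ 0.00000000e+00,  0.00000000e+00,  0.00000000e+00,
         1.00000000e+00]])}
{'fx': 265.58576980453466, 'fy': 265.58576980453466, 'cx': 251.4534832044864, 'cy': 190.59460996289857, 'T_tool_cam': array([[ 1.41569463e-04, -9.53860425e-01, -3.00250345e-01,
         7.71985142e+01],
       [ 9.99999675e-01,  3.73498592e-04, -7.15056995e-04,
         6.37385926e-01],
       [ 7.94207650e-04, -3.00250146e-01,  9.53860168e-01,
        -1.41686063e+02],
       [ 0.00000000e+00,  0.00000000e+00,  0.00000000e+00,
         1.00000000e+00]])}
```

View pics/scene0.png

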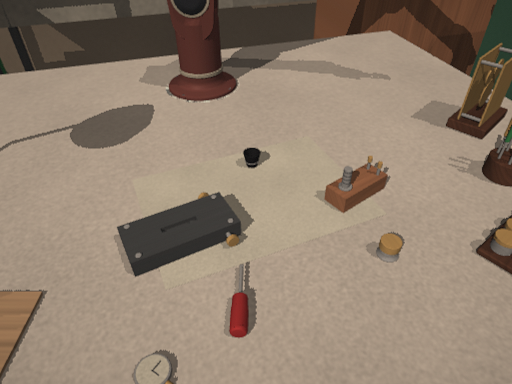

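View pics/top0.png

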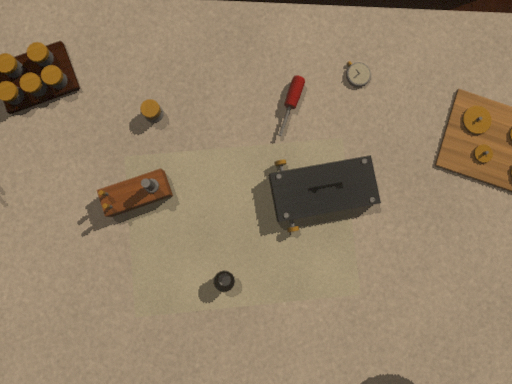

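The scene view shows the holder at about (180,232), the stand with the pin at (347,178), the loupe at (251,158) and the oil pot at (390,247). In the top view the holder is at (325,190) with its slot at (310–342,188), the stand is at (135,193), the pin head at (150,185) and the punches at (103,200).

```bash
cat >h.py <<'E'
import cv2,numpy as np
from rig import *
from scipy.spatial.transform import Rotation as R
def cam(n):
    m=camera_model(n)
    if n=="wrist":
        s=get_state();T=np.eye(4);T[:3,:3]=R.from_quat(s["eef_rot"]).as_matrix();T[:3,3]=s["tcp_pos"]
        E=T@m["T_tool_cam"]
    else:E=m["extrinsics"]
    return m,E
def ray(mE,px,z):
    m,E=mE;px=np.atleast_2d(np.array(px,float))
    d=np.c_[(px[:,0]-m["cx"])/m["fx"],(px[:,1]-m["cy"])/m["fy"],np.ones(len(px))]@E[:3,:3].T
    o=E[:3,3];return o+d*((z-o[2])/d[:,2])[:,None]
def down(yaw):  # tool z down; tool y (closing) along world angle yaw
    y=np.array([np.cos(yaw),np.sin(yaw),0]);z=np.array([0,0,-1.]);x=np.cross(y,z)
    return R.from_matrix(np.c_[x,y,z]).as_quat()
E
python3 - <<'E'
from h import *
im=cv2.imread("pics/top0.png");c=cam("top")
g=im.max(2)
def big(mask,x0,x1,y0,y1):
    M=np.zeros_like(mask);M[y0:y1,x0:x1]=mask[y0:y1,x0:x1]
    k=max(cv2.findContours(M,0,2)[0],key=cv2.contourArea);return cv2.boxPoints(cv2.minAreaRect(k))
hsv=cv2.cvtColor(im,cv2.COLOR_BGR2HSV)
def rep(n,b,z):
    w=ray(c,b,z)[:,:2];e=w[1]-w[0];f=w[2]-w[1];l=max(e,f,key=np.linalg.norm)
    print(n,b.round(1).tolist(),"ctr",w.mean(0).round(1),np.linalg.norm(e).round(),np.linalg.norm(f).round(),"long dir",np.arctan2(l[1],l[0]).round(3))
rep("holder",big((g<85).astype(np.uint8),255,395,145,240),34)
rep("slot",big((g<30).astype(np.uint8),295,355,175,200),34)
rep("stand",big(((hsv[...,1]>130)&(hsv[...,2]>60)).astype(np.uint8),90,180,160,225),35)
print(ray(c,[[148,185]],79),ray(c,[[103,200]],60))
cv2.imwrite("pics/c0.png",np.hstack([cv2.resize(im[155:225,90:180],None,fx=4,fy=4,interpolation=2),cv2.resize(im[150:220,265:365],None,fx=4,fy=4,interpolation=2)]))
E
```

```text
holder [[264.3999938964844, 164.39999389648438], [367.6000061035156, 142.8000030517578], [382.6000061035156, 214.60000610351562], [279.3999938964844, 236.1999969482422]] ctr [ 599.1 -148.5] 196.0 135.0 long dir -1.331
slot [[315.0, 191.0], [315.0, 191.0], [315.0, 190.0], [315.0, 190.0]] ctr [ 596.2 -132.4] 0.0 2.0 long dir 0.013
stand [[96.19999694824219, 189.0], [163.10000610351562, 167.39999389648438], [171.89999389648438, 194.6999969482422], [105.0, 216.3000030517578]] ctr [584.  193.5] 125.0 52.0 long dir -1.221
[[592.37224955 158.08146289  79.        ]] [[566.11481542 238.32277061  60.        ]]
```

View pics/c0.png

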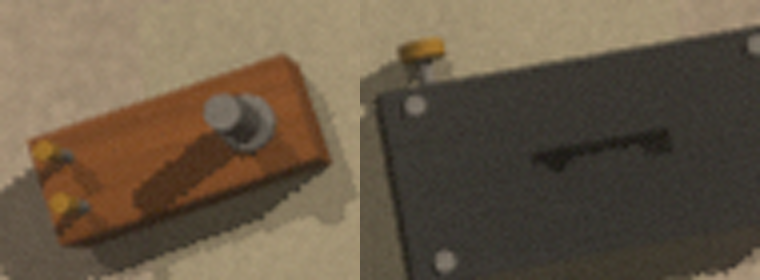

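The enlarged crop shows the pin head top at top-image (145.5,182.5), the collar centre at about (151.7,185.5), and the slot from about (308,189) to (342,185). Next I go above the pin for a close look.

```bash
python3 - <<'E'
from h import *
c=cam("top")
print(ray(c,[[145.5,182.5]],79),ray(c,[[151.7,185.5]],39),ray(c,[[308.5,188.5],[342,185]],34))
p=[594,159,150]
q0=get_state()["q"]
for y in(.35,.35-np.pi):print(y,solve_ik(p,down(y)))
for y in(1.66,1.66-np.pi):print(y,solve_ik([597,-141,150],down(y)))
js=[(solve_ik(p,down(y)),y) for y in(.35,.35-np.pi)]
js=[j for j in js if j[0] is not None];y=min(js,key=lambda j:abs(j[0][6]))[1];print("use",y)
reach(p,down(y));sleep(.2)
c=cam("wrist");im=camera("wrist");cv2.imwrite("pics/w1.png",im);np.save("w1.npy",c[1]);s=get_state();print(s["clock"],s["tcp_pos"],s["force"],s["q"])
E
```

```text
[[596.45493801 162.44927822  79.        ]] [[595.78439549 161.90767011  39.        ]] [[ 599.47224927 -120.49501133   34.        ]
 [ 607.77011219 -181.92775967   34.        ]]
0.35 [-0.44943045  0.65478566  0.25391127  1.6335624  -0.19999929  0.87882708
  0.23219934]
-2.791592653589793 [ 0.03701978  0.70471909 -0.57157382  1.61650945  0.44432911  0.95318187
  2.80400241]
1.66 [ 0.15627667  0.64180897  0.06609159  1.634082   -0.0518638   0.86741323
  1.90280768]
-1.4815926535897932 [-0.21643652  0.74401504  0.72649397  1.64672822 -0.57431263  0.97568287
 -0.77099353]
use 0.35
2.475 [593.85925606 159.75033388 150.05936233] [ 0.09860684 -0.36472975 -0.05785586] [-0.45028662  0.65469991  0.25349641  1.63344329 -0.19999969  0.87884745
  0.2322046 ]
```

View pics/w1.png

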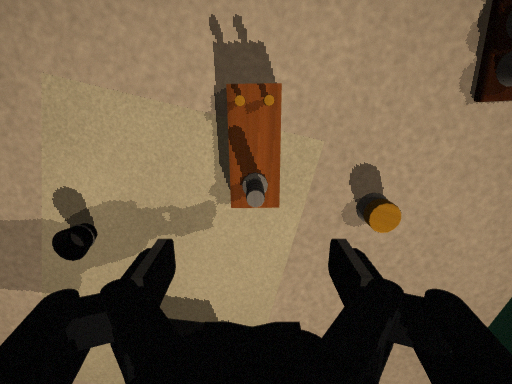

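The wrist view shows the pin head top at about (255.5,200), the collar at (255,182), and the stand aligned with the image's vertical. The loupe and oil pot are well outside the fingers.

```bash
python3 - <<'E'
from h import *
c=(camera_model("wrist"),np.load("w1.npy"))
a=ray(c,[[255.5,199.5]],79)[0];b=ray(c,[[255,183]],39)[0];print(a,b)
p=(a+2*np.array([596.1,162.2,0])/1+0)/3 if False else (a[:2]+b[:2])/2
print(p)
top=np.array([596.1,162.2])
p=p if np.linalg.norm(p-top)<4 else (p+top)/2
movel([*p,110],v=150);movel([*p,46],v=100)
f0=get_state();close();sleep(.2);s=get_state()
print(f0["force"],s["force"],s["opening"],s["gripper_force"],s["tcp_pos"],s["clock"])
E
```

```text
[596.18303173 163.6382804   79.        ] [595.12929621 166.65896654  39.        ]
[595.65616397 165.14862347]
[ 0.00698566 -1.25139284  0.41190613] [-0.67128922 -0.14486603  2.08059005] 14.266598027906971 58.46468389034271 [595.91559946 165.20069321  46.29954138] 4.5333
```

```bash
python3 - <<'E'
from h import *
s=get_state();p=s["tcp_pos"]
movel([p[0],p[1],90],v=60);s=get_state();print(s["opening"],s["force"])
movel([p[0],p[1],130],v=150)
yaw=1.705;x=np.array([-np.sin(yaw),np.cos(yaw)])
m=np.array([603.6,-151.2])-35*x
reach([*m,120],down(yaw));sleep(.2)
c=cam("wrist");im=camera("wrist");cv2.imwrite("pics/w2.png",im);np.save("w2.npy",c[1]);s=get_state();print(s["clock"],s["tcp_pos"],s["force"],s["opening"])
E
```

```text
14.441346748050254 [-0.55248457  0.1132798  -1.378118  ]
7.4667 [ 638.47533242 -145.17790674  119.9934991 ] [-0.19589043 -0.34974846 -0.83101388] 14.451872757684628
```

View pics/w2.png

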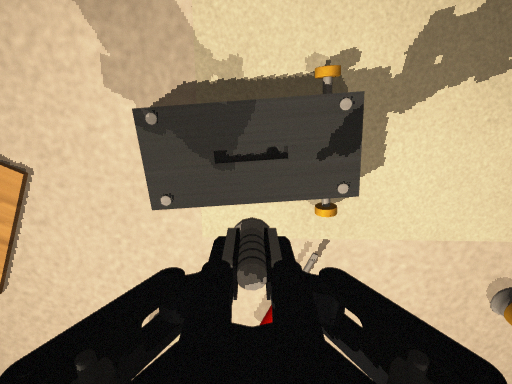

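The slot runs from about (214,157) to (288,153) and the cover screws are at (151,118), (346,104), (343,188) and (166,200). The pin is held between the fingers, its collar near (252,232). I need an enlarged crop of both.

```bash
python3 - <<'E'
from h import *
im=cv2.imread("pics/w2.png")
a=cv2.resize(im[135:175,200:300],None,fx=7,fy=7,interpolation=cv2.INTER_CUBIC);a=np.clip(a*2.0,0,255).astype(np.uint8)
b=cv2.resize(im[210:255,200:300],None,fx=7,fy=7,interpolation=cv2.INTER_CUBIC)[:310]
cv2.imwrite("pics/c2.png",np.vstack([a,np.clip(b*1.5,0,255).astype(np.uint8)]))
c=(camera_model("wrist"),np.load("w2.npy"))
g=im.min(2);n=np.zeros_like(g);n[95:210,140:358]=(g[95:210,140:358]>95)
n[:, 160:330][:180]=0
print([(k.round(1).tolist(),) for k in cv2.connectedComponentsWithStats(n)[3]][1:8],cv2.connectedComponentsWithStats(n)[2][1:8,4])
w=ray(c,[[151,118],[346,104],[343,188],[166,200]],34)
print(w,w.mean(0)); v=ray(c,[[214.5,157],[288,153]],34);print(v,v.mean(0),np.linalg.norm(v[1]-v[0]))
E
```

```text
[([147.8, 99.9],), ([345.4, 103.8],), ([150.6, 118.1],), ([143.6, 188.9],), ([342.6, 188.3],), ([165.3, 200.5],), ([347.7, 203.6],)] [197 114  93 375  87  79 246]
[[ 582.10776983 -235.81606129   34.        ]
 [ 549.4083934   -78.65260445   34.        ]
 [ 619.6047446   -64.01518309   34.        ]
 [ 652.60778026 -220.61296128   34.        ]] [ 600.93217202 -149.77420253   34.        ]
[[ 607.37120246 -180.69059703   34.        ]
 [ 595.31440975 -118.38701211   34.        ]] [ 601.34280611 -149.53880457   34.        ] 63.45945905807741
```

View pics/c2.png

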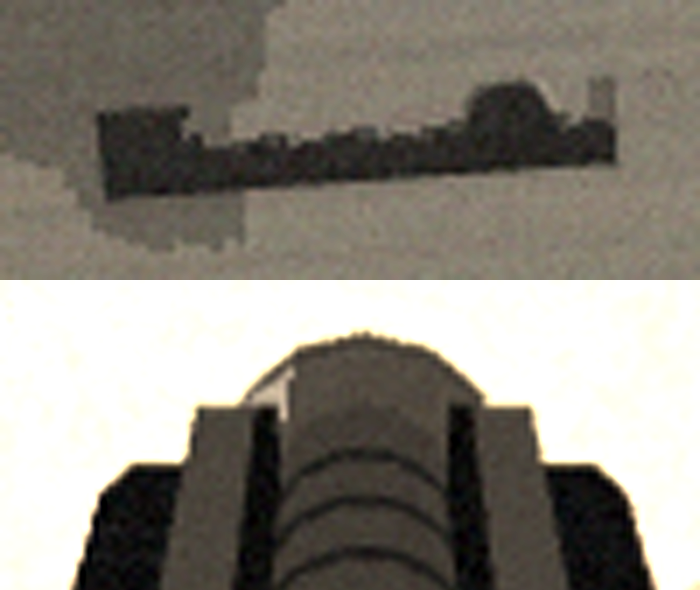

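The crop shows the slot from px (214,157) to (288,152). The dark notch near px (272,149) hints at the carriage hole, and the collar's near edge is at px (252,218).

```bash
cat >>h.py <<'E'
YAW=1.777;U=np.array([np.cos(YAW),np.sin(YAW)]);V=np.array([np.sin(YAW),-np.cos(YAW)])  # slot y, slot x
MID=np.array([601.0,-149.7])
# tool x = -V ; pin offset X0 along tool x
def tcp(s,l,ztip,X0):return [*(MID+s*U+(l+X0)*V),ztip+31.3]
def F():
    f=np.mean([(sleep(.01),get_state()["force"])[1] for _ in range(3)],0)
    return np.array([f[:2]@U,f[:2]@V,f[2]])
E
python3 - <<'E'
from h import *
m=camera_model("wrist");T=m["T_tool_cam"]
X0=ray((m,T),[[252.1,217.9]],11.3)[0];print("collar edge tool",X0);X0=X0[0]-13
h=ray((m,np.load("w2.npy")),[[272.4,150.5]],26)[0,:2]-MID;hint=h@U;print("X0",X0,"hint",hint,h@V)
X0=float(np.clip(X0,-4,4));np.save("par.npy",[X0,hint])
s0=hint-9 if hint>0 else hint+9
reach(tcp(s0,0,60,X0),down(YAW));movel(tcp(s0,0,39,X0),v=80);sleep(.2)
b=F();np.save("base.npy",b);print(b,get_state()["clock"])
for z in np.arange(38,24,-.7):
    movel(tcp(s0,0,z,X0),v=20);f=F()-b
    print(round(z,1),f.round(1),get_state()["clock"])
    if f[2]>2 or abs(f[1])>4:break
E
```

```text
collar edge tool [10.90485145  1.04671572 11.3       ]
X0 -2.0951485493068134 hint 19.070648888260344 -0.9500747899652691
[-0.33925756 -0.21503932 -0.89100952] 8.4167
38.0 [0.4 0.5 0.5] 8.6917
37.3 [0.1 0.7 0.1] 8.9667
36.6 [0.3 0.5 0.4] 9.2417
35.9 [-0.   0.3  0.2] 9.5167
35.2 [ 0.  -0.1 -0.2] 9.7917
34.5 [0.6 0.2 0.2] 10.0667
33.8 [0.3 0.3 0.2] 10.3417
33.1 [ 1.1 -0.1 -0.1] 10.6167
32.4 [-0.1 -0.1  0.3] 10.8917
31.7 [ 0.1  0.2 -0.1] 11.1667
31.0 [-0.1  0.7  0.4] 11.4417
30.3 [0.5 0.3 0.4] 11.7167
29.6 [0.4 0.3 0. ] 11.9917
28.9 [ 0.5  0.4 -0.1] 12.2667
28.2 [0.4 0.1 0.2] 12.5417
27.5 [ 0.1  0.5 -0. ] 12.8167
26.8 [ 0.2  0.5 -0.2] 13.0917
26.1 [ 0.5 -0.5 -0.5] 13.3667
25.4 [ 0.5 -0.4  3.1] 13.6417
```

The tip is in the slot and touching the carriage. Next I center it laterally by touching the slot walls, then slide.

```bash
python3 - <<'E'
from h import *
X0,hint=np.load("par.npy");b=np.load("base.npy");s0=hint-9
movel(tcp(s0,0,27,X0),v=20)
e=[]
for d in(1,-1):
    prev=0
    for l in np.arange(.4,3.5,.4):
        movel(tcp(s0,d*l,27,X0),v=20);f=F()-b;print(round(d*l,1),f.round(1))
        if -d*f[1]>2.2:break
    e.append(d*l);movel(tcp(s0,0,27,X0),v=20)
print(e,get_state()["clock"],get_state()["opening"])
E
```

```text
0.4 [0.9 0.3 0.3]
0.8 [ 0.2 -0.2  0.2]
1.2 [0.5 0.1 0.3]
1.6 [1.  0.8 0.8]
2.0 [0.9 0.1 0.2]
2.4 [ 0.2 -0.6  0.6]
2.8 [ 0.6 -1.3  0.9]
3.2 [ 0.2 -2.9  1.9]
-0.4 [0.2 0.4 0. ]
-0.8 [ 0.2  0.1 -0.2]
-1.2 [ 0.5  0.4 -0.4]
-1.6 [ 0.   0.7 -0.8]
-2.0 [ 0.1  2.  -0.7]
-2.4 [-0.1  2.9 -1.1]
[np.float64(3.2), np.float64(-2.4)] 18.3167 14.15986760358882
```

```bash
python3 - <<'E'
from h import *
X0,hint=np.load("par.npy");b=np.load("base.npy");s=hint-9;l=.35;z=26
movel(tcp(s,l,z,X0),v=20);f=F()-b
found=False
while s<23:
    for _ in range(6):                      # keep a light push of 2..5 N
        if f[2]<2:z-=.3
        elif f[2]>5:z+=.2
        else:break
        movel(tcp(s,l,z,X0),v=20);f=F()-b
    print(round(s,1),round(z,2),f.round(1))
    if z<24:found=True;break
    s+=1;movel(tcp(s,l,z,X0),v=20);f=F()-b
print(found,get_state()["clock"],get_state()["opening"])
E
```

```text
10.1 25.7 [ 0.7 -0.7  2.1]
11.1 25.7 [-0.3 -0.2  2.8]
12.1 25.7 [-0.9  0.2  2.1]
13.1 25.4 [-0.3  0.9  3.8]
14.1 25.4 [-1.1  0.5  3.3]
15.1 24.2 [ 2.6 -0.8  3.4]
16.1 24.2 [ 1.4 -0.2  2.5]
17.1 22.4 [1.6 0.  0.8]
True 23.8167 14.198486518634022
```

The tip has dropped in near s=17. I push home in small steps, easing off sideways against any side force.

```bash
python3 - <<'E'
from h import *
X0,hint=np.load("par.npy");b=np.load("base.npy");s=17.6;l=.35;z=22.4
movel(tcp(s,l,z,X0),v=20);f=F()-b;print(f)
for i in range(45):
    if f[2]>(4 if z<15.5 else 6):
        if z<15.5:break
        z+=.3
    else: z-=.5 if z>15 else .3
    s+=float(np.clip(.15*f[0],-.4,.4)) if abs(f[0])>1 else 0
    l+=float(np.clip(.15*f[1],-.4,.4)) if abs(f[1])>1 else 0
    movel(tcp(s,l,z,X0),v=25);f=F()-b
    print(round(z,1),round(s,2),round(l,2),f.round(1))
    if get_state()["clock"]>38:break
np.save("fin.npy",[s,l,z]);print(get_state()["clock"],get_state()["tcp_pos"])
E
```

```text
[1.43102733 0.09713626 0.61225451]
21.9 17.81 0.35 [0.6 0.3 0. ]
21.4 17.81 0.35 [ 0.1 -0.4 -0. ]
20.9 17.81 0.35 [ 0.6  0.2 -0.5]
20.4 17.81 0.35 [ 0.5  0.  -0.1]
19.9 17.81 0.35 [ 0.6 -0.   0.3]
19.4 17.81 0.35 [0.8 0.6 0.2]
18.9 17.81 0.35 [0.3 0.3 0.3]
18.4 17.81 0.35 [ 0.  -0.1 -0.2]
17.9 17.81 0.35 [0.3 0.3 0.3]
17.4 17.81 0.35 [ 0.2  0.4 -0.2]
16.9 17.81 0.35 [0.1 0.2 0.1]
16.4 17.81 0.35 [0.3 0.2 0.6]
15.9 17.81 0.35 [-0.1  0.5  0.7]
15.4 17.81 0.35 [0.2 0.4 0. ]
14.9 17.81 0.35 [0.2 0.1 0.5]
14.6 17.81 0.35 [ 0.8  0.5 -0. ]
14.3 17.81 0.35 [ 0.2 -0.2  0.3]
14.0 17.81 0.35 [0.4 0.2 0.5]
13.7 17.81 0.35 [ 0.4 -0.4  3.2]
13.4 17.81 0.35 [ 0.7 -1.2  6.1]
29.5917 [ 595.73822643 -132.64334048   45.26606256]
```

```bash
python3 - <<'E'
from h import *
X0,_=np.load("par.npy");s,l,z=np.load("fin.npy")
let_go();sleep(.3)
movel(tcp(s,l,60,X0),v=80);movel(tcp(s,l,110,X0),v=150)
reach([*(MID+s*U+40*V),160],down(YAW));sleep(.3)
c=cam("wrist");im=camera("wrist");t=camera("scene");cv2.imwrite("pics/f.png",np.hstack([cv2.resize(im[60:260,130:370],(480,400)),cv2.resize(t[180:280,100:180+0],(320,400))]));
w=lambda p,zz:((ray(c,[p],zz)[0,:2]-MID)@np.c_[U,V]).round(1)
st=get_state();print(st["clock"],st["opening"],st["force"])
E
```

```text
32.4917 85.07167923072166 [ 0.46511254  0.14234021 -0.37696499]
```

View pics/f.png

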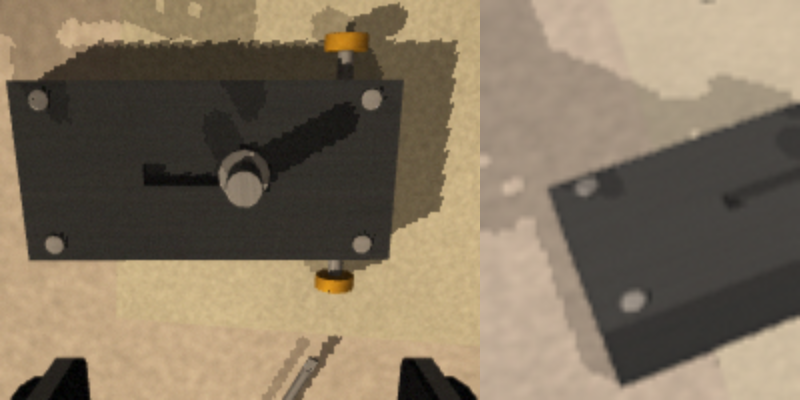

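The pin stands upright in the slot at crop (243,178), its collar flat on the cover, and the gripper is clear of everything.

```bash
python3 -c "
from rig import *
print(sign_off())"
```

```text
the job is handed in; nothing more can be done
None
```

The pin is fully home in the carriage hole, collar down on the cover and released, with pushes kept to about 6 N and the loupe, screwdriver and oil pot never approached; I handed the job in at about 32.5 s of the 58 s limit.

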